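# Feel out and press the hidden lock release on a battery pack

### The job

Unlock the grey rail on top of the battery pack by feel: touch a fingertip to the top of the slightly raised cap at the rail's right-hand end (right as the robot sees it), run it from there along the top edge of the rail until you find the notch, then press the release tongue inside the notch down as far as it goes and take the hand away. Feel along and press gently, without banging or leaning hard on the pack. Pick nothing up, and leave the loose parts lying on and around the pack where they are.

Things in the scene. Friction and masses are not known exactly. Their poses are not given: they have to be found in the camera images.
- pack: Fixed battery pack: row of grey cells 540 x 140 mm on a plywood cradle 600 x 200 mm, a green board on top (upper face 114 mm above the table). Origin: centre of the underside, on the table. y runs along the row and its rail, to the robot's left; x points away from the robot, z up; turned up to 11 degrees either way. The rail is part of it.
- rail_mid (a point): Middle of the rail's top edge, 145 mm above the table, on its centre line (20 mm nearer the robot than the pack's centre line). Grey plastic, 24 mm wide, flat; bare for 130 mm each way along the pack's y, then raised caps. A notch 40 mm long, open front and back, is cut across it; the notch's centre is 0 to 65 mm to either side of this point, unknown, and does not move.
- end_cap: Fixed raised cap on the rail's right-hand (-y) end: grey block, 140 mm along the rail, 30 wide, 34 high; top 148 mm above the table, 3 mm above the bare rail. Origin: centre of its underside, 200 mm right of rail_mid along the rail; axes as the pack's. Its inner end, where the bare rail begins, is 70 mm along +y. A like cap, not listed, is on the left end.
- release (a joint): Travel of the release tongue in the notch, m: 0 untouched, 0.007 pressed down to its stop. Tongue of the same grey plastic, 38 mm along the rail, 22 mm wide, nearly filling the notch; its flat top is 9 mm below the rail's top edge until pressed. Moves straight down against about 6 N, stays where left (no spring).
- busbar: Loose bystander, to be left alone: bare copper bar 75 x 22 x 6 mm lying on the green board, on the far side of the rail. Origin: centre of its underside.
- spacer: Loose bystander, to be left alone: steel ring, 24 mm across, 14 mm high, on the green board on the far side of the rail. Origin: centre of its underside.
- spare_cell: Loose bystander, to be left alone: spare grey battery cell, 110 x 19 x 75 mm, standing on its edge beyond the pack. Origin: centre of its underside.
- driver: Loose bystander, to be left alone: yellow-handled screwdriver lying on the near side of the pack, about parallel to the pack. Origin: on its underside, near the middle.
- spanner: Loose bystander, to be left alone: spanner lying beyond the pack, about parallel to the pack. Origin: on its underside, near the middle.
- nut_dish: Loose bystander, to be left alone: steel dish, 80 mm across, 30 mm high, on the near left. Origin: centre of its underside.
- pen_cup: Loose bystander, to be left alone: red cup, 72 mm across, 90 mm high, left of the pack. Origin: centre of its underside.
- screw_tray: Loose bystander, to be left alone: grey divided tray 120 x 160 x 35 mm, near right. Origin: centre of its underside.

How it is judged:
By the outcome, as a careful person would: the job done as asked, in the order asked, and still so for the second after the job is handed in, with the robot touching nothing.
It also fails if it takes over 61 s, if anything falls off the work surface, if the arm or the gripper's body presses on something with over 40 N, if the wrist force passes 120 N, or if a joint passes its speed limit or range.

### The arm

A 6-joint arm with a two-finger parallel gripper is mounted at the origin on the work surface. World frame = base frame: x ahead of the robot, y to its left, z up, the work surface at z = 0. Lengths are in m, angles in rad, forces in N, time in s.
With the tool pointing down it reaches from about 0.325 to 0.775 m from the base axis. Payload 5.5 kg.
Tool frame: the origin (TCP) lies midway between the tips of the shut fingers; the grasp point (between the pads) lies 19 mm behind it; z points along the fingers, x is the direction in which the jaws open and shut, and the axes are right-handed (so a half turn about z gives the same grasp; the last joint's range is limited). The gripper opens to 88 mm and grips with 3 to 60 N. Pads are 20 mm wide; open, the fingers measure 115 mm over their backs; the gripper's body (75 mm by 178 mm) begins 61 mm behind the grasp point.
Start: joints at [-1.257, 0.091, 1.231, -0, 1.82, -0.057], TCP at [0.217, -0.559, 0.223] pointing down, gripper open.
Joint ranges: [-2.87, 2.87], [-0.86, 2.18], [0.17, 2.46], [-1.51, 4.65], [0.06, 2.69], [-2.65, 2.65]. Speed limits (rad/s): [2.57, 2.57, 3.01, 3.14, 3.14, 3.14].

### API

Orientations are given as a unit quaternion [w, x, y, z].
In Python, from station import env, imaging, order gives the robot as it stands.
- The arm moves only by the tool jog_arm, never from a script. Its argument "series" is text: rows parted by semicolons, each of 7 numbers parted by spaces: the shift along the tool's x, y, z in mm, then the turn, a rotation vector about the tool's x, y, z in degrees, then the opening in per cent of the stroke, from 0 (shut) to 100 (fully open). In form: tx ty tz rx ry rz hand; .... A call has 1 to 8 rows; each row shifts and turns the commanded pose from where the row before left it, along the tool's axes as they then stand; what a row does not reach is not made up. A row lasts 1/10 s, in which the tool goes at most 50 mm and 8.59 degrees, less where a joint would pass 70% of its speed; a pose out of reach is approached as far as the arm can. A call with a gripper value outside its range is refused whole. The fingers move at their own pace and stop on an object; "newtons" is the grip in N (left out, the last holds). Time passes only in rows, so rows that do not move let the fingers close. It gives the time, the measured TCP pose, the force and the opening at its end, in the units of the state.
- env.read_state(): the state, without advancing time (a new reading comes with each control period).
- imaging.get_image(name): name is "side" or "top"; returns a dict with "img" (400x640x3 uint8, red, green, blue), "fx", "fy", "cx", "cy" (pixels), "rvec" (rotation vector, rad) and "tvec" (3), from world to camera coordinates, as OpenCV has them. Camera axes: x right, y down, z forward; pixel columns grow to the right and rows downward; lengths in m; the calibration is good to about 2 mm. A picture is of the moment at which its call begins. There is no depth.
- order.hand_in(): hands the job in, once; it reports no verdict.
The state is a dict: "t": time; "joints": joint angles; "dq": joint speeds; "tau": joint torques, N m; "tcp_pos": TCP position; "tcp_rot": TCP orientation; "force": force on the tool from outside, world axes, zero at the start; "ft_torque": the same for the moment, N m; "opening": opening from 0.0 (shut) to 1.0 (fully open).
Only numpy, scipy, OpenCV 4.12 (cv2) and the standard library are available. Lean on these libraries where they do the work, as an engineer would, in place of code of your own. Each camera call takes 0.05 s, during which the arm holds its last target.

## Working session

There is one attempt and no reset: what is moved stays moved. The work goes in short steps, Python scripts to look and compute and a tool call to move; the robot and the scene stay as the last step left them, time stands still between calls to the robot, and variables do not carry over. Pictures are saved under pics/ and viewed, and the job is handed in when it is done.

Besides the shell and the picture viewer there is one more tool, called as name(argument=value, ...) on one line, values as JSON. jog_arm: Moves the arm, as the interface text tells. Its arguments: {"type":"object","properties":{"series":{"type":"string"},"newtons":{"type":"number"}},"required":["series"]}

```bash
mkdir -p pics
python3 - <<'E'
from station import env, imaging
import cv2,numpy as np
for n in("side","top"):
    d=imaging.get_image(n); cv2.imwrite(f"pics/{n}0.png",cv2.cvtColor(d["img"],cv2.COLOR_RGB2BGR))
    print(n,{k:np.round(d[k],4).tolist() for k in d if k!="img"})
print(env.read_state())
E
```

```text
side {'fx': 392.2892, 'fy': 392.2892, 'cx': 317.2794, 'cy': 199.7767, 'rvec': [2.2929, -0.0885, 0.0266], 'tvec': [-0.5212, 0.1269, 1.1137]}
top {'fx': 422.344, 'fy': 422.344, 'cx': 319.1976, 'cy': 197.4434, 'rvec': [2.152, -2.1271, 0.2203], 'tvec': [-0.0099, 0.5513, 1.1869]}
{'t': 0.1, 'joints': array([-1.25674913e+00,  9.17808369e-02,  1.23175370e+00,  6.77346317e-06,
        1.81977591e+00, -5.67442385e-02]), 'dq': array([-4.67186731e-04, -9.14029835e-04, -2.48939812e-03, -8.15599314e-04,
       -2.68582057e-03, -2.09952678e-05]), 'tau': array([ 3.52173716e-03, -4.47855699e+01, -4.07572031e+01,  7.01064407e-02,
        2.83875363e-02, -1.22345405e-04]), 'tcp_pos': array([ 0.21730854, -0.55899034,  0.22162822]), 'tcp_rot': array([-5.26993351e-04,  8.25334399e-01, -5.64643598e-01, -6.78226195e-04]), 'force': array([-0.20041601,  0.41280723, -0.08222142]), 'ft_torque': array([-0.0289947 ,  0.06617618,  0.02377126]), 'opening': 1.0006147203436941}
```

```bash
ls -la .
```

```text
total 12
drwxr-xr-x  3 agent agent 4096 Dec  6 19:05 .
drwxr-xr-x 23 root  root  4096 Dec  6 19:05 ..
drwxr-xr-x  2 agent agent 4096 Dec  6 19:06 pics
```

View pics/side0.png

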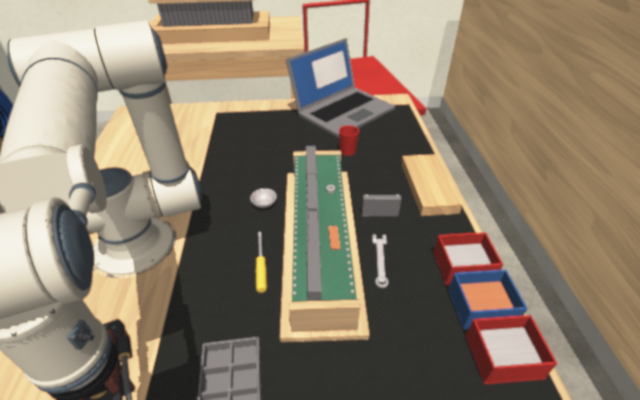

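View pics/top0.png

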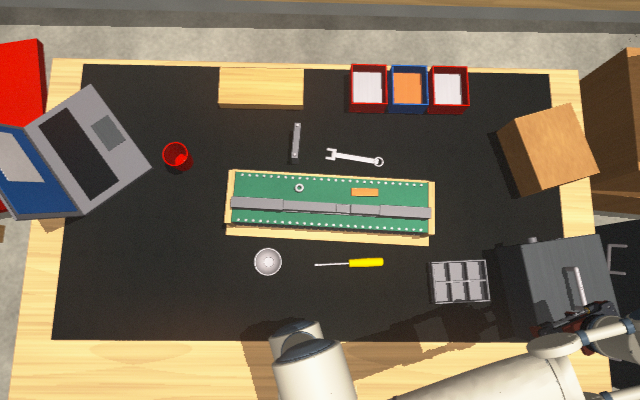

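The side view shows the rail running from about (311,148) to (314,298). In the top view it runs from (231,203) to (430,213), with the cup at (176,155) and the tray at (459,281). I'll zoom in on the pack.

Run:
```python
import cv2
a=cv2.imread("pics/top0.png")[165:250,220:440]; cv2.imwrite("pics/topz.png",cv2.resize(a,(790,305),interpolation=cv2.INTER_CUBIC))
a=cv2.imread("pics/side0.png")[140:345,270:380]; cv2.imwrite("pics/sidez.png",cv2.resize(a,None,fx=2.9,fy=2.9,interpolation=cv2.INTER_CUBIC))
```

```text
(no output)
```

View pics/topz.png

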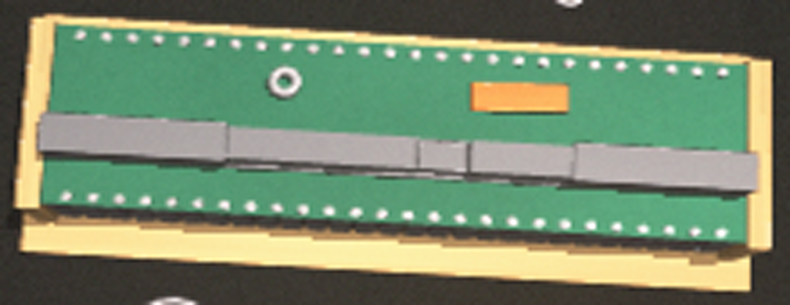

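View pics/sidez.png

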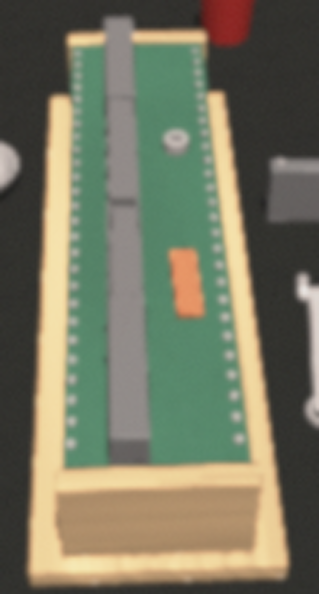

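```bash
cat > h.py <<'E'
import numpy as np,cv2
from scipy.spatial.transform import Rotation as R
C={'side':(392.2892,317.2794,199.7767,[2.2929,-0.0885,0.0266],[-0.5212,0.1269,1.1137]),
'top':(422.344,319.1976,197.4434,[2.152,-2.1271,0.2203],[-0.0099,0.5513,1.1869])}
def ray(n,uv,z):
    f,cx,cy,r,t=C[n]; M=cv2.Rodrigues(np.array(r))[0]; t=np.array(t)
    uv=np.atleast_2d(uv).astype(float)
    d=np.c_[(uv[:,0]-cx)/f,(uv[:,1]-cy)/f,np.ones(len(uv))]@M
    o=-M.T@t
    return o+d*((z-o[2])/d[:,2])[:,None]
def proj(n,p):
    f,cx,cy,r,t=C[n]
    return cv2.projectPoints(np.atleast_2d(p).astype(float),np.array(r),np.array(t),np.array([[f,0,cx],[0,f,cy],[0,0,1]]),None)[0][:,0]
E
python3 - <<'E'
from h import *
z=np.array
s=790/220; sy=305/85
top=lambda p:np.array([220+(p[0]+.5)/s-.5,165+(p[1]+.5)/sy-.5])
for nm,p,h in [('Lfar',(41,113),.148),('Lnear',(39,151),.148),('Rfar',(758,154),.148),('Rnear',(757,190),.148),('Lcap in far',(228,123),.148),('Rcap in far',(575,144),.148),('notchLfar',(418,137),.145),('notchRfar',(469,141),.145),('LcapInNear',(227,160),.148),('RcapInNear',(575,180),.148)]:
    print(nm,ray('top',top(p),h).round(4)[0])
# masks
im=cv2.imread('pics/top0.png').astype(int)
sub=im[165:250,220:440]; mx=sub.max(2);mn=sub.min(2)
m=((mx-mn<25)&(mx>100)&(mx<200)).astype(np.uint8)
n,l,st,_=cv2.connectedComponentsWithStats(m); k=1+st[1:,4].argmax(); print(st[k])
v,u=np.nonzero(l==k); c=cv2.minAreaRect(np.c_[u,v].astype(np.float32)); print(c, cv2.boxPoints(c)+[220,165])
print(ray('top',cv2.boxPoints(c)+[220,165],.148).round(4))
ss=lambda p:np.array([270+(p[0]+.5)/2.9-.5,140+(p[1]+.5)/2.9-.5])
for nm,p in [('far L',(104,18)),('far R',(132,18)),('near L',(107,440)),('near R',(149,438)),('LcapL',(107,97)),('LcapR',(135,97)),('notch',(122,201))]:
    print(nm,ray('side',ss(p),.148).round(4)[0])
E
```

```text
Lfar [0.5338 0.2351 0.148 ]
Lnear [0.5051 0.2352 0.148 ]
Rfar [ 0.5101 -0.3023  0.148 ]
Rnear [ 0.4828 -0.3005  0.148 ]
Lcap in far [0.5282 0.0958 0.148 ]
Rcap in far [ 0.5158 -0.1643  0.148 ]
notchLfar [ 0.52   -0.0466  0.145 ]
notchRfar [ 0.5175 -0.0849  0.145 ]
LcapInNear [0.5002 0.0958 0.148 ]
RcapInNear [ 0.4885 -0.1638  0.148 ]
[  10   31  201   22 1990]
((110.01922607421875, 42.6650390625), (200.0153045654297, 12.536757469177246), 3.283862590789795) [[229.81671906 208.1944046 ]
 [230.5348587  195.67823029]
 [430.22174072 207.13567352]
 [429.50360107 219.65184784]]
[[ 0.5011  0.2368  0.148 ]
 [ 0.535   0.2365  0.148 ]
 [ 0.5112 -0.301   0.148 ]
 [ 0.4772 -0.2977  0.148 ]]
far L [0.5047 0.235  0.148 ]
far R [0.5345 0.2324 0.148 ]
near L [ 0.4797 -0.3034  0.148 ]
near R [ 0.5097 -0.3041  0.148 ]
LcapL [0.5006 0.0968 0.148 ]
LcapR [0.5279 0.0944 0.148 ]
notch [ 0.506  -0.0538  0.148 ]
```

```bash
cat >> h.py <<'E'
K=0.0445; MID=np.array([.5077,-.0343]); AX=np.array([K,1])/np.hypot(K,1); YAW=-np.arctan(K)
cx,sx=np.cos(YAW),np.sin(YAW)
GOAL=R.from_matrix(np.c_[[cx,sx,0],[sx,-cx,0],[0,0,-1]])
def cur():
    from station import env
    s=env.read_state(); q=np.array(s['tcp_rot']); return s,np.array(s['tcp_pos']),R.from_quat(q[[1,2,3,0]])
def rail(s,z): return np.r_[MID+s*AX,z]
def plan(target,n,rot=GOAL):
    s,p,r=cur(); w=(r.inv()*rot).as_rotvec(); dp=(target-p)/n
    for i in range(n):
        print(np.r_[(r*R.from_rotvec(w*i/n)).inv().apply(dp)*1e3,np.degrees(w)/n].round(2))
def where():
    s,p,r=cur(); d=p[:2]-MID
    print('t',s['t'],'s',(d@AX*1e3).round(2),'off',((d[0]*AX[1]-d[1]*AX[0])*1e3).round(2),'z',(p[2]*1e3).round(2),'F',s['force'].round(2),'rot err(tool deg)',np.degrees((r.inv()*GOAL).as_rotvec()).round(2))
E
python3 -c "
from h import *
where();plan(rail(-.165,.2),12)"
```

```text
t 0.1 s -537.08 off -266.78 z 221.63 F [-0.2   0.41 -0.08] rot err(tool deg) [-6.000e-02  8.000e-02 -6.621e+01]
[-1.940e+01 -3.285e+01  1.840e+00 -1.000e-02  1.000e-02 -5.520e+00]
[-1.615e+01 -3.456e+01  1.830e+00 -1.000e-02  1.000e-02 -5.520e+00]
[-1.275e+01 -3.596e+01  1.830e+00 -1.000e-02  1.000e-02 -5.520e+00]
[-9.240e+00 -3.702e+01  1.820e+00 -1.000e-02  1.000e-02 -5.520e+00]
[-5.640e+00 -3.773e+01  1.820e+00 -1.000e-02  1.000e-02 -5.520e+00]
[-1.98e+00 -3.81e+01  1.82e+00 -1.00e-02  1.00e-02 -5.52e+00]
[ 1.690e+00 -3.812e+01  1.810e+00 -1.000e-02  1.000e-02 -5.520e+00]
[ 5.350e+00 -3.778e+01  1.810e+00 -1.000e-02  1.000e-02 -5.520e+00]
[ 8.950e+00 -3.709e+01  1.810e+00 -1.000e-02  1.000e-02 -5.520e+00]
[ 1.248e+01 -3.605e+01  1.810e+00 -1.000e-02  1.000e-02 -5.520e+00]
[ 1.589e+01 -3.469e+01  1.800e+00 -1.000e-02  1.000e-02 -5.520e+00]
[ 1.915e+01 -3.300e+01  1.800e+00 -1.000e-02  1.000e-02 -5.520e+00]
```

jog_arm(series="-10 -17 1 0 0 -3 0;-18 -33 1.8 0 0 -5.5 0;-16 -35 1.8 0 0 -5.5 0;-13 -36 1.8 0 0 -5.5 0;-9 -37 1.8 0 0 -5.5 0;-6 -38 1.8 0 0 -5.5 0;-2 -38 1.8 0 0 -5.5 0;0 -20 1 0 0 -2.5 0", newtons=20)

```text
t: 0.9
tcp_pos: [0.3751, -0.3372, 0.2096]
tcp_rot: [-0.001, 0.966, -0.257, 0.0]
force: [-0.0, -0.3, 0.8]
opening: 0.313
```

```bash
python3 -c "
from h import *
where();plan(rail(-.165,.2),6)"
```

```text
t 0.9 s -308.5 off -118.96 z 209.6 F [-0.01 -0.32  0.84] rot err(tool deg) [-7.000e-02 -2.000e-02 -2.723e+01]
[ 6.690e+00 -3.034e+01  1.640e+00 -1.000e-02 -0.000e+00 -4.540e+00]
[ 9.070e+00 -2.971e+01  1.630e+00 -1.000e-02 -0.000e+00 -4.540e+00]
[ 1.139e+01 -2.890e+01  1.620e+00 -1.000e-02 -0.000e+00 -4.540e+00]
[ 1.364e+01 -2.791e+01  1.620e+00 -1.000e-02 -0.000e+00 -4.540e+00]
[ 1.581e+01 -2.674e+01  1.610e+00 -1.000e-02 -0.000e+00 -4.540e+00]
[ 1.787e+01 -2.541e+01  1.610e+00 -1.000e-02 -0.000e+00 -4.540e+00]
```

jog_arm(series="7 -30 1.6 0 0 -4.5 0;9 -30 1.6 0 0 -4.5 0;11 -29 1.6 0 0 -4.5 0;14 -28 1.6 0 0 -4.5 0;16 -27 1.6 0 0 -4.5 0;12 -17 1.6 0 0 -3 0;0 0 0 0 0 0 0;0 0 0 0 0 0 0")

```text
t: 1.7
tcp_pos: [0.4934, -0.2103, 0.2]
tcp_rot: [-0.0, 0.999, -0.041, -0.0]
force: [-0.1, 0.1, 0.3]
opening: 0.004
```

```bash
python3 -c "
from h import *
where();plan(rail(-.165,.155),1)"
```

```text
t 1.7 s -176.48 off -6.42 z 199.99 F [-0.12  0.1   0.31] rot err(tool deg) [-0.    0.04 -2.12]
[ 6.020e+00 -1.171e+01  4.498e+01 -0.000e+00  4.000e-02 -2.120e+00]
```

jog_arm(series="6 -11.7 8 0 0 -2.1 0;0 0 12 0 0 0 0;0 0 12 0 0 0 0;0 0 7 0 0 0 0;0 0 4 0 0 0 0;0 0 0 0 0 0 0;0 0 0 0 0 0 0")

```text
t: 2.4
tcp_pos: [0.5006, -0.2003, 0.1575]
tcp_rot: [0.0, 1.0, -0.023, 0.0]
force: [0.5, 0.0, 0.2]
opening: 0.004
```

Run:
```python
from h import *
from station import imaging
where()
a=imaging.get_image("top")["img"][140:270,300:460]; b=imaging.get_image("side")["img"][170:310,250:422]
f=lambda x:cv2.resize(cv2.cvtColor(x,cv2.COLOR_RGB2BGR),(395,321),interpolation=cv2.INTER_CUBIC)
cv2.imwrite("pics/p1.png",np.hstack([f(a),f(b)]))
```

```text
t 2.4 s -166.1 off 0.31 z 157.52 F [0.49 0.02 0.23] rot err(tool deg) [ 0.01 -0.02 -0.13]
```

View pics/p1.png

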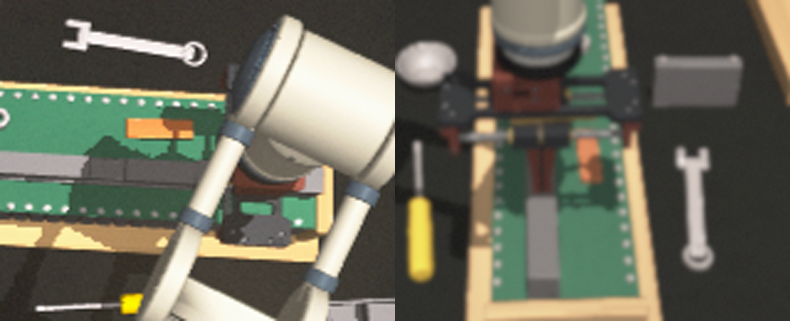

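The side view shows the shut fingers at about (540,175), centred over the rail's cap, and the top view agrees. I'll lower gently until they touch.

jog_arm(series="0 0 3 0 0 0 0;0 0 3 0 0 0 0;0 0 1 0 0 0 0;0 0 0.5 0 0 0 0;0 0 0.5 0 0 0 0;0 0 0 0 0 0 0")

```text
t: 3.1
tcp_pos: [0.5006, -0.2, 0.1492]
tcp_rot: [0.0, 1.0, -0.023, 0.0]
force: [0.1, -0.6, -0.1]
opening: 0.007
```

jog_arm(series="0 0 0.5 0 0 0 0;0 0 0.5 0 0 0 0;0 0 0 0 0 0 0")

```text
t: 3.4
tcp_pos: [0.5007, -0.2, 0.1484]
tcp_rot: [0.0, 1.0, -0.023, 0.0]
force: [-0.3, -0.1, 0.9]
opening: 0.003
```

jog_arm(series="0 0 0.5 0 0 0 0;0 0 0 0 0 0 0")

```text
t: 3.6
tcp_pos: [0.5007, -0.2, 0.1484]
tcp_rot: [0.0, 1.0, -0.023, 0.0]
force: [-2.0, 0.4, 4.6]
opening: 0.004
```

jog_arm(series="0 0 0.3 0 0 0 0;0 0 0 0 0 0 0")

```text
t: 3.8
tcp_pos: [0.5007, -0.2, 0.1484]
tcp_rot: [0.0, 1.0, -0.023, 0.0]
force: [-1.6, 1.3, 5.3]
opening: 0.004
```

jog_arm(series="0 -2 0 0 0 0 0;0 -3 0 0 0 0 0;0 -3 0 0 0 0 0;0 -3 0 0 0 0 0;0 -3 0 0 0 0 0;0 -3 0 0 0 0 0;0 -3 0 0 0 0 0;0 -3 0 0 0 0 0")

```text
t: 4.6
tcp_pos: [0.5022, -0.1778, 0.1484]
tcp_rot: [0.001, 1.0, -0.023, 0.001]
force: [0.2, -4.0, 5.7]
opening: 0.005
```

```bash
python3 -c "
from h import *
where()"
```

```text
t 4.6 s -143.58 off 0.86 z 148.36 F [ 0.15 -4.01  5.7 ] rot err(tool deg) [ 0.12 -0.12 -0.14]
```

jog_arm(series="-0.3 -3 0 0 0 0 0;-0.3 -3 0 0 0 0 0;0 -3 0 0 0 0 0;0 -3 0 0 0 0 0;0 -3 0 0 0 0 0;0 -3 0 0 0 0 0")

```text
t: 5.2
tcp_pos: [0.5024, -0.1597, 0.1483]
tcp_rot: [0.001, 1.0, -0.023, 0.001]
force: [0.1, -2.0, 5.9]
opening: 0.005
```

```bash
python3 -c "
from h import *
where()"
```

```text
t 5.2 s -125.52 off 0.27 z 148.27 F [ 0.14 -1.97  5.87] rot err(tool deg) [ 0.11 -0.11 -0.14]
```

jog_arm(series="0 -2 0 0 0 0 0;0 -2 0 0 0 0 0;0 -1 0 0 0 0 0")

```text
t: 5.5
tcp_pos: [0.5025, -0.1545, 0.1481]
tcp_rot: [0.001, 1.0, -0.023, 0.001]
force: [0.3, -3.0, 4.4]
opening: 0.008
```

jog_arm(series="0 -1 0.2 0 0 0 0;0 -1 0.2 0 0 0 0")

```text
t: 5.7
tcp_pos: [0.5026, -0.1527, 0.1478]
tcp_rot: [0.001, 1.0, -0.023, 0.001]
force: [0.2, -3.6, 5.5]
opening: 0.006
```

jog_arm(series="0 -1 0.4 0 0 0 0;0 -1 0.4 0 0 0 0")

```text
t: 5.9
tcp_pos: [0.5021, -0.1494, 0.1455]
tcp_rot: [-0.001, 1.0, -0.023, -0.001]
force: [-0.2, -0.2, -0.4]
opening: 0.009
```

jog_arm(series="0 -1 0.5 0 0 0 0;0 -1 0.4 0 0 0 0")

```text
t: 6.1
tcp_pos: [0.5024, -0.1482, 0.1453]
tcp_rot: [0.0, 1.0, -0.023, -0.0]
force: [-0.7, -2.6, 4.4]
opening: 0.011
```

jog_arm(series="0 -3 0.1 0 0 0 0;0 -3 0 0 0 0 0;0 -3 0 0 0 0 0;0 -3 0 0 0 0 0;0 -3 0 0 0 0 0;0 -3 0 0 0 0 0;0 -3 0 0 0 0 0;0 -3 0 0 0 0 0")

```text
t: 6.9
tcp_pos: [0.5036, -0.1239, 0.1454]
tcp_rot: [0.0, 1.0, -0.023, 0.0]
force: [0.3, -2.2, 4.3]
opening: 0.005
```

```bash
python3 -c "
from h import *
where()"
```

```text
t 6.9 s -89.68 off -0.13 z 145.38 F [ 0.31 -2.15  4.27] rot err(tool deg) [ 0.01 -0.01 -0.11]
```

jog_arm(series="0 -3 0.1 0 0 0 0;0 -3 0 0 0 0 0;0 -3 0 0 0 0 0;0 -3 0 0 0 0 0;0 -3 0 0 0 0 0;0 -3 0 0 0 0 0;0 -3 0 0 0 0 0;0 -3 0 0 0 0 0")

```text
t: 7.7
tcp_pos: [0.5047, -0.1, 0.1454]
tcp_rot: [0.0, 1.0, -0.023, 0.0]
force: [-0.0, -3.5, 5.2]
opening: 0.003
```

jog_arm(series="0 -3 0 0 0 0 0;0 -3 0 0 0 0 0;0 -3 0 0 0 0 0;0 -3 0 0 0 0 0")

```text
t: 8.1
tcp_pos: [0.5052, -0.088, 0.1453]
tcp_rot: [0.0, 1.0, -0.023, 0.0]
force: [-0.0, -3.7, 4.6]
opening: 0.005
```

jog_arm(series="0 -2 0 0 0 0 0;0 -2 0 0 0 0 0;0 -2 0 0 0 0 0")

```text
t: 8.4
tcp_pos: [0.5055, -0.082, 0.1453]
tcp_rot: [0.0, 1.0, -0.023, 0.0]
force: [-0.7, -3.5, 5.2]
opening: 0.004
```

jog_arm(series="0 -2 0 0 0 0 0;0 -2 0 0 0 0 0")

```text
t: 8.6
tcp_pos: [0.5057, -0.0779, 0.1452]
tcp_rot: [0.0, 1.0, -0.023, 0.0]
force: [-0.2, -3.3, 5.0]
opening: 0.005
```

jog_arm(series="0 -2 0 0 0 0 0;0 -2 0 0 0 0 0")

```text
t: 8.8
tcp_pos: [0.5055, -0.0733, 0.1444]
tcp_rot: [-0.001, 1.0, -0.023, -0.001]
force: [0.1, -0.3, 1.1]
opening: 0.004
```

jog_arm(series="0 -2 0 0 0 0 0;0 -1 0 0 0 0 0")

```text
t: 9.0
tcp_pos: [0.5055, -0.0703, 0.1441]
tcp_rot: [-0.001, 1.0, -0.023, -0.001]
force: [-0.2, -0.4, -0.4]
opening: 0.002
```

The finger dropped into the notch at y≈-0.0745, where the picture puts it. Next I'll centre it, then lower to the tongue.

jog_arm(series="0 -2.5 0 0 0 0 0;0 -2.5 0 0 0 0 0;0 0 1.5 0 0 0 0;0 0 1.5 0 0 0 0;0 0 1.5 0 0 0 0;0 0 1 0 0 0 0;0 0 0 0 0 0 0")

```text
t: 9.7
tcp_pos: [0.5061, -0.0662, 0.1394]
tcp_rot: [-0.0, 1.0, -0.023, -0.0]
force: [0.6, -0.1, 0.4]
opening: 0.009
```

```bash
python3 -c "
from h import *
where()"
```

```text
t 9.7 s -31.92 off -0.17 z 139.38 F [ 0.55 -0.1   0.38] rot err(tool deg) [-0.    0.02 -0.12]
```

Below the rail top and free on every side. Now the tongue, whose top should be at about 0.1363.

jog_arm(series="0 -0.8 1 0 0 0 0;0 0 1 0 0 0 0;0 0 0.7 0 0 0 0;0 0 0.5 0 0 0 0;0 0 0 0 0 0 0")

```text
t: 10.2
tcp_pos: [0.5063, -0.0653, 0.1365]
tcp_rot: [-0.0, 1.0, -0.023, 0.0]
force: [-0.1, -0.6, 0.4]
opening: 0.008
```

jog_arm(series="0 0 0.5 0 0 0 0;0 0 0.5 0 0 0 0;0 0 0 0 0 0 0")

```text
t: 10.5
tcp_pos: [0.5063, -0.0653, 0.1363]
tcp_rot: [0.0, 1.0, -0.023, 0.0]
force: [-2.4, -0.3, 5.3]
opening: 0.008
```

jog_arm(series="0 0 0.7 0 0 0 0;0 0 0.7 0 0 0 0;0 0 0 0 0 0 0")

```text
t: 10.8
tcp_pos: [0.5063, -0.0653, 0.1348]
tcp_rot: [0.0, 1.0, -0.023, 0.0]
force: [-2.2, 0.1, 5.4]
opening: 0.005
```

The tongue is moving at about 5.5 N. I'll go on to the stop near 0.1293.

jog_arm(series="0 0 0.7 0 0 0 0;0 0 0.7 0 0 0 0;0 0 0.7 0 0 0 0;0 0 0.7 0 0 0 0;0 0 0.7 0 0 0 0;0 0 0.7 0 0 0 0;0 0 0 0 0 0 0")

```text
t: 11.5
tcp_pos: [0.5063, -0.0653, 0.1306]
tcp_rot: [0.0, 1.0, -0.023, 0.0]
force: [-1.9, -0.3, 4.4]
opening: 0.004
```

jog_arm(series="0 0 0.5 0 0 0 0;0 0 0.5 0 0 0 0;0 0 0 0 0 0 0")

```text
t: 11.8
tcp_pos: [0.5063, -0.0653, 0.1297]
tcp_rot: [0.0, 1.0, -0.023, 0.0]
force: [-2.4, 1.1, 5.5]
opening: 0.008
```

jog_arm(series="0 0 0.5 0 0 0 0;0 0 0 0 0 0 0")

```text
t: 12.0
tcp_pos: [0.5063, -0.0653, 0.1293]
tcp_rot: [0.0, 1.0, -0.023, 0.0]
force: [-1.1, 1.3, 5.8]
opening: 0.008
```

jog_arm(series="0 0 0.5 0 0 0 0;0 0 0 0 0 0 0")

```text
t: 12.2
tcp_pos: [0.5063, -0.0653, 0.1293]
tcp_rot: [0.0, 1.0, -0.023, 0.001]
force: [-2.4, 0.7, 7.8]
opening: 0.002
```

jog_arm(series="0 0 0.5 0 0 0 0;0 0 0 0 0 0 0")

```text
t: 12.4
tcp_pos: [0.5064, -0.0653, 0.1293]
tcp_rot: [0.0, 1.0, -0.023, 0.001]
force: [-4.9, 0.7, 9.7]
opening: 0.005
```

The tool has stopped at 0.1293 while the force rises, so that is the stop, 7.0 mm down. I'll lift off straight up.

jog_arm(series="0 0 -1.5 0 0 0 0;0 0 -3 0 0 0 0;0 0 -6 0 0 0 0;0 0 -10 0 0 0 0;0 0 -15 0 0 0 0;0 0 -20 0 0 0 0;0 0 -20 0 0 0 0;0 0 -20 0 0 0 0")

```text
t: 13.2
tcp_pos: [0.5064, -0.0653, 0.225]
tcp_rot: [0.0, 1.0, -0.023, 0.001]
force: [-0.0, 0.1, 0.4]
opening: 0.006
```

jog_arm(series="0 20 -10 0 0 0 0;-10 35 0 0 0 0 0;-10 40 0 0 0 0 0;-10 40 0 0 0 0 0;-10 40 0 0 0 0 0;-10 40 0 0 0 0 0;0 20 0 0 0 0 0;0 0 0 0 0 0 0")

```text
t: 14.0
tcp_pos: [0.4447, -0.3002, 0.2336]
tcp_rot: [0.0, 1.0, -0.025, 0.0]
force: [-0.7, -0.6, 0.8]
opening: 0.005
```

Run:
```python
from h import *
from station import imaging
where()
a=imaging.get_image("top")["img"]; b=imaging.get_image("side")["img"]
f=lambda x:cv2.cvtColor(x,cv2.COLOR_RGB2BGR)
cv2.imwrite("pics/e_top.png",f(a)); cv2.imwrite("pics/e_side.png",f(b))
cv2.imwrite("pics/e_z.png",cv2.resize(f(a)[165:250,220:440],(790,305),interpolation=cv2.INTER_CUBIC))
```

```text
t 14.0 s -268.41 off -51.1 z 233.57 F [-0.66 -0.6   0.79] rot err(tool deg) [ 0.04 -0.01 -0.32]
```

View pics/e_z.png

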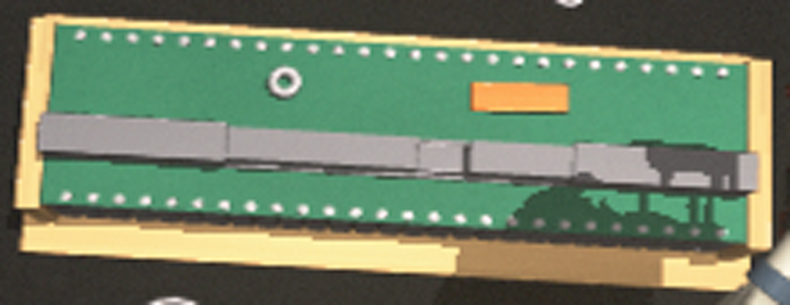

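View pics/e_side.png

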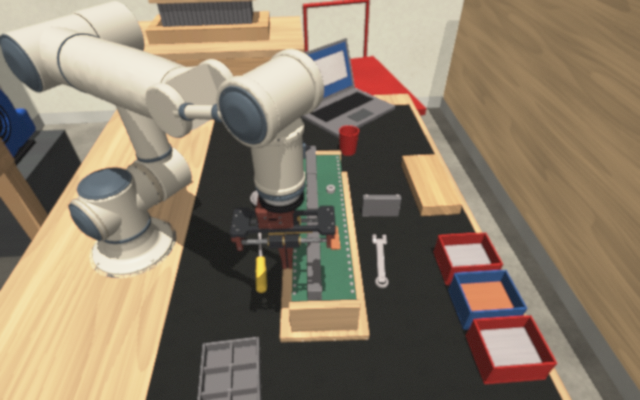

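In the zoomed top view the shadow in the notch at (466,158) is deeper than before. The busbar (520,97) and ring (285,82) are where they started, the other parts visible in the side view haven't moved, and the hand is clear in the air.

```bash
python3 -c "
from station import order
print(order.hand_in())"
```

```text
the job is handed in; nothing more can be done
None
```

The release tongue is pressed down to its stop, and the job is handed in at about 14 s of the 61 s allowed.

- **Feeling along:** I touched the shut fingertips to the top of the right-hand cap at z 0.148, pressing with about 5 N. I slid them down the 3 mm step and along the bare rail at 4–6 N, apart from a brief loss of contact at the step. They dropped into the notch with the fingertip at y ≈ -0.0745, which matched the notch centre in the top picture, about 32 mm right of the rail's middle.
- **Pressing:** The tongue's top was at z 0.1363 and moved at about 5.5 N. It stopped at z 0.1293, 7.0 mm down. There the force rose to 9.7 N with no further travel, so I lifted straight up and moved clear.
- **Last checks:** The wrist force read near zero after I lifted off. The pictures show a deeper shadow in the notch. The busbar, ring and the other loose parts I could see had not moved, though the arm partly hid the near side, including the nut dish. No check failed or disagreed.

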